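Feed a spent packet through the flap of the shielded waste box

TASK

Throw away the spent packet that lies on the tray of the clear waste box: without picking it up, push it with the fingertips along the tray, between the guide rails and through the hanging flap, until it drops into the box. Push it steadily, do not flick it; then draw the fingers back so that the flap swings fully shut behind it, and leave the things on the bench where they stand.

Things in the scene. Friction and masses are not known exactly. Their poses are not given: they have to be found in the camera images.
- waste_box: fixed clear bench-top waste box with a flat steel loading tray on legs before it. Origin on the bench (z = 0) right under the middle of the tray's lip; x level, the feeding direction from tray into box; y left, z up. Tray: top 85 mm over the bench, 220 mm wide, x = -195 mm to 0 (lip). Past the lip a straight drop into the box: inside x 0 to 154, y -55 to 55, floor z = 12 mm
- lip (a point): middle of the tray's lip, on the tray's top surface, axes as the waste box. Two rails 3 mm thick and 11 mm high stand on the tray: 105 mm apart from 55 mm before the lip to the lip; from there back to 178 mm before the lip they flare evenly to about 205 mm apart. Behind the work, the front bar of the bench's reagent rack runs along the robot's y at x = 0.72 m, 0.35 to 0.39 m up
- hinge (a point): middle of the flap's hinge rod, 60 mm past the lip and 70 mm over the tray. The mouth, 110 mm wide, slopes back from the lip up to it; nothing is above the tray before this slope. Roof behind it 166 mm over the bench; counterweights on both sides reach y = +-83 mm, x = 60 to 125 mm, 185 mm over the bench
- flap (a joint): the flap, an aluminium sheet 104 mm wide, 88 mm long, 2 mm thick, hinged at its upper edge; shut (0 rad) it closes the sloping mouth, its lower edge 3 mm over and 3 mm past the lip. Opens inward and down (positive, to 1.5 rad) under well under 1 N at that edge; counterweights swing it shut in about half a second when nothing holds it
- flap_edge (a point): middle of the free lower edge of the flap; moves with it
- packet: spent carton, blue and white top, flat on the tray, 60 g: 34 (x) x 85 (y) x 18 mm (z), origin at the centre of its underside. Starts 112 to 140 mm before the lip, long side across the feed (turned up to 0.3 rad, up to 15 mm off the middle). Turns square to two fingertips pushed against its long side. Pushes the flap open itself; drops when its rear side is pushed to the lip or up to 10 mm past it
- spare_packet: bystander: a thinner packet, 34 x 85 x 14 mm, lying on the bench beside the tray; origin at the centre of its underside
- vial_a: bystander: screw-cap vial 24 mm across and 52 mm high standing on the bench; origin at the centre of its underside
- vial_b: bystander: another such vial, origin at the centre of its underside
- dropper: bystander: dropper bottle 27 mm across and 53 mm high standing on the bench; origin at the centre of its underside
Mind the look-alikes: they are no part of the job. What is shaped like the packet but green, orange or purple is not meant.

How it is judged:
By the outcome, as a careful person would: the job done as asked, in the order asked, and still so for the second after the job is handed in, with the robot touching nothing.
It also fails if it takes over 35 s, if anything falls off the work surface, if the arm or the gripper's body presses on something with over 40 N, if the wrist force passes 120 N, or if a joint passes its speed limit or range.

ROBOT

A 6-joint arm with a two-finger parallel gripper is mounted at the origin on a cart in front of the work surface, level with it; the furniture and walls round the work are solid. World frame = base frame: x ahead of the robot, y to its left, z up, the work surface at z = 0. Lengths are in m, angles in degrees, forces in N, time in s.
With the tool pointing down it reaches from about 0.4 to 0.925 m from the base axis. Payload 12.5 kg.
Tool frame: the origin (TCP) lies between the finger pads; the fingertips stand 22 mm ahead of it and the grasp point (between the pads) lies 3 mm ahead of it (env.nose_length is the distance from the TCP to the fingertips, in m); x points along the fingers, z is the direction in which the jaws open and shut, and the axes are right-handed (so a half turn about x gives the same grasp; the last joint's range is limited). The gripper opens to 95 mm and grips with 3 to 60 N. Pads are 20 mm wide; open, the fingers measure 119 mm over their backs; the gripper's body (75 mm by 180 mm) begins 59 mm behind the grasp point.
Start: joints at [70.726, 28.126, 89.318, -0, 62.55, -6.05], TCP at [0.143, 0.608, 0.237] pointing down, gripper open.
Joint ranges: [-177.58, 177.58], [-47.91, 125.51], [2.72, 160], [-65.01, 245.01], [3.68, 167.84], [-153.87, 153.87]. Speed limits (degrees/s): [127.2, 127.2, 159.86, 180, 180, 180].

INTERFACE

Orientations are given as [roll, pitch, yaw] about the fixed x, y, z axes, in that order (R = Rz(yaw) Ry(pitch) Rx(roll)).
In Python, from rig import env gives the robot as it stands. The module is installed in compiled form; this text tells all that it offers. Calls block until the motion is done:
- env.move_ptp(position, orientation): joint-space move of the TCP to a pose.
- env.line_to(position, frame=None, feed=0.15, until_force=None): straight line of the TCP; frame=None keeps the orientation; feed is the mean speed in m/s. With until_force (N) it stops when the force on the tool has changed by that much, and returns True; else False.
- env.goto_joints(angles): joint-space move.
- env.move_gripper(opening, strength=None): opening from 0.0 (shut) to 1.0 (fully open); strength is the grip in N (None keeps the last); returns when the fingers have stopped.
- env.dwell(seconds).
- env.inverse_kinematics(position, orientation): joint angles nearest the present ones, or None.
- env.get_image(name): name is "side" or "top"; returns a dict with "frame" (420x560x3 uint8, red, green, blue), "fx", "fy", "cx", "cy" (pixels), "distortion" ([k1, k2, p1, p2, k3] as OpenCV has them; the pictures are not rectified), "pose" (4x4, takes a point from camera to world coordinates). Camera axes: x right, y down, z forward; pixel columns grow to the right and rows downward; lengths in m; the calibration is good to about 2 mm. A picture is of the moment at which its call begins. There is no depth.
A pose or a line that the arm cannot do raises env.IKError and nothing moves.
- env.job_done(): hands the job in, once; it reports no verdict.
Readings, each from a call of its own:
- env.get_time_s(): time.
- env.get_q(): joint angles.
- env.get_qvel(): joint speeds.
- env.get_joint_efforts(): joint torques, N m.
- env.get_eef_pos(): TCP position.
- env.get_tcp_rot(): TCP orientation.
- env.get_wrist_force(): force on the tool from outside, world axes, zero at the start.
- env.get_wrist_torque(): the same for the moment, N m.
- env.get_width(): opening from 0.0 (shut) to 1.0 (fully open).
Only numpy, scipy, OpenCV 4.12 (cv2) and the standard library are available. Lean on these libraries where they do the work, as an engineer would, in place of code of your own. Each camera call takes 0.05 s, during which the arm holds its last target. There are 200 camera calls.

## Working session

There is one attempt and no reset: what is moved stays moved. The work goes in short steps, each a Python script; the robot and the scene stay as the last script left them, time stands still between calls to the robot, and variables do not carry over. Pictures are saved under pics/ and viewed, about 8 in all and at most 12, crops included, and the job is handed in when it is done.

```bash
mkdir -p pics
python3 - <<'E'
from rig import env
import cv2,pickle
d={}
for n in("top","side"):
    im=env.get_image(n); d[n]=im
    cv2.imwrite(f"pics/{n}0.png",im["frame"][:,:,::-1]); print(n,im["fx"],im["distortion"],im["pose"].round(3).tolist())
pickle.dump(d,open("d0.pkl","wb"))
print(env.get_time_s(),env.get_tcp_rot(),env.nose_length)
E
```

```text
top 408.40296925065206 [-0.07437589  0.          0.          0.          0.        ] [[-0.022, -0.985, 0.169, 0.328], [-0.999, 0.026, 0.022, 0.104], [-0.026, -0.168, -0.985, 1.142], [0.0, 0.0, 0.0, 1.0]]
side 522.4791830594039 [-0.14405667  0.          0.          0.          0.        ] [[0.983, -0.12, 0.14, 0.339], [-0.183, -0.565, 0.804, -0.907], [-0.018, -0.816, -0.577, 0.848], [0.0, 0.0, 0.0, 1.0]]
0.1 [ 174.48494159   89.94378967 -108.73815117] 0.022
```

View pics/top0.png

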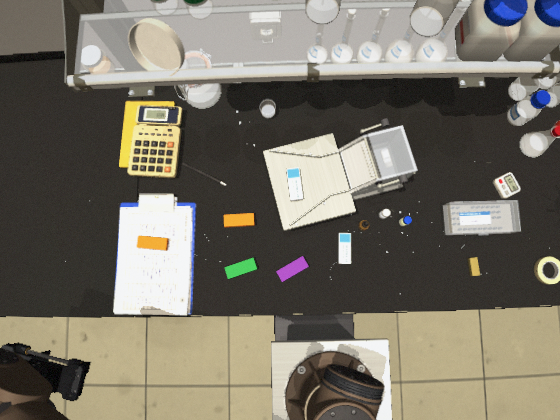

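View pics/side0.png

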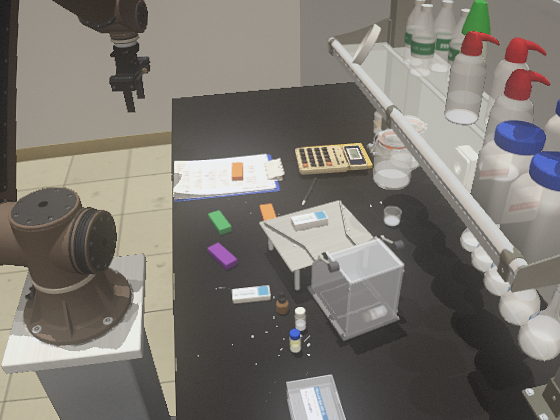

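The top view shows the tray with the packet at about (294,184), and the box to its right at about (390,160). Feeding goes image-right and slightly up, roughly world −y. I'll enlarge it to read the corners.

Run:
```python
import cv2,pickle
d=pickle.load(open("d0.pkl","rb"))
f=d["top"]["frame"][115:240,255:425,::-1]
cv2.imwrite("pics/c1.png",cv2.resize(f,None,fx=4.7,fy=4.7,interpolation=cv2.INTER_CUBIC))
f=d["side"]["frame"][190:340,250:420,::-1]
cv2.imwrite("pics/c2.png",cv2.resize(f,None,fx=4,fy=4,interpolation=cv2.INTER_CUBIC))
```

```text
(no output)
```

View pics/c1.png

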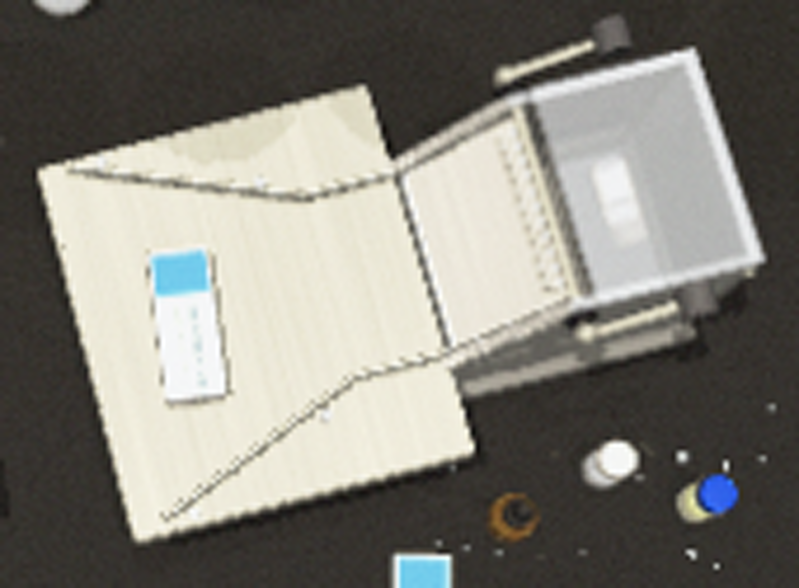

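View pics/c2.png

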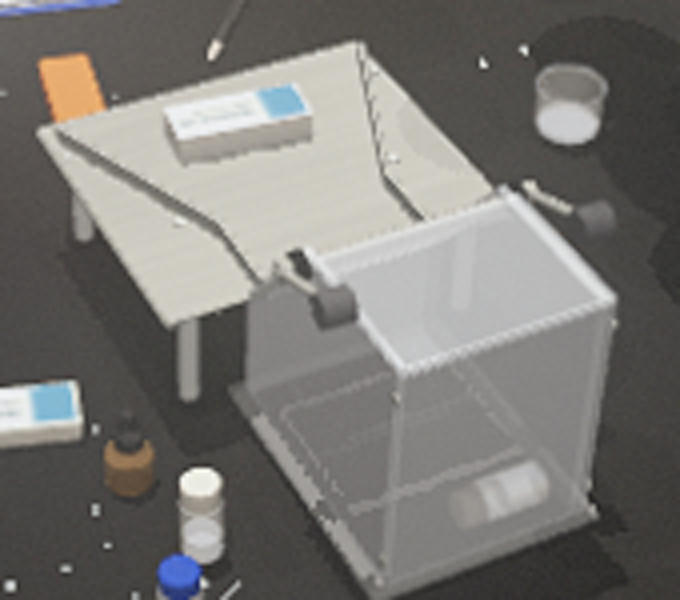

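Tray corners in c1 are (40,170), (367,88), (473,452), (137,542), and packet top corners are (150,253), (207,249), (230,398), (167,402). In c2 the tray corners are (40,130), (360,43), (495,190), (172,322). Next I fit the poses.

```bash
cat > h.py <<'E'
import cv2,numpy as np
from scipy.optimize import least_squares
def proj(im,P):
    T=np.linalg.inv(im["pose"]); K=np.array([[im["fx"],0,im["cx"]],[0,im["fy"],im["cy"]],[0,0,1]])
    return cv2.projectPoints(np.asarray(P,float),cv2.Rodrigues(T[:3,:3])[0],T[:3,3],K,np.array(im["distortion"]))[0][:,0]
def w(p,L):
    L=np.asarray(L,float);c,s=np.cos(p[2]),np.sin(p[2])
    return np.c_[p[0]+c*L[:,0]-s*L[:,1],p[1]+s*L[:,0]+c*L[:,1],L[:,2]]
def fit(obs,L,p0):
    r=least_squares(lambda p:np.concatenate([(proj(im,w(p,L))-uv).ravel() for im,uv in obs]),p0); return r.x,r.fun.reshape(-1,2)
def crop(uv,o,k): return (np.asarray(uv,float)+.5)/k-.5+np.array(o)
E
python3 - <<'E'
from h import *
import pickle
d=pickle.load(open("d0.pkl","rb"));t,s=d["top"],d["side"]
B=np.array([[-.195,.11,.085],[0,.11,.085],[0,-.11,.085],[-.195,-.11,.085]])
ut=crop([(40,170),(367,88),(473,452),(137,542)],(255,115),4.7)
us=crop([(360,43),(495,190),(172,322),(40,130)],(250,190),4)
p0=[.5,.1,-1.3]
for o in([(t,ut)],[(s,us)],[(t,ut),(s,us)]):
    p,r=fit(o,B,p0);print(p.round(4),np.degrees(p[2]).round(2),r.round(1).tolist())
Q=np.array([[-.017,.0425,.103],[.017,.0425,.103],[.017,-.0425,.103],[-.017,-.0425,.103]])
uq=crop([(150,253),(207,249),(230,398),(167,402)],(255,115),4.7)
uq2=crop([(265,94),(310,107)],(250,190),4)
q,r=fit([(t,uq)],Q,[.5,.2,-1.4]);print(q,r.round(1).tolist())
c,sn=np.cos(p[2]),np.sin(p[2]);dl=q[:2]-p[:2]
print("packet in box",c*dl[0]+sn*dl[1],-sn*dl[0]+c*dl[1],q[2]-p[2])
import pickle;pickle.dump((p,q),open("p.pkl","wb"))
E
```

```text
[ 0.5976 -0.0489 -1.3405] -76.81 [[-0.1, 0.2], [0.0, -0.0], [0.4, 0.1], [-0.3, -0.3]]
[ 0.5995 -0.0435 -1.3236] -75.84 [[-2.8, -2.0], [4.4, 3.6], [-0.5, -1.4], [-1.4, -1.4]]
[ 0.5982 -0.047  -1.3328] -76.36 [[-1.0, 0.6], [-1.0, -0.2], [-0.0, -0.2], [-0.5, -0.0], [-2.1, -1.1], [4.6, 4.9], [-1.0, -0.5], [-1.2, -0.9]]
[ 0.56331181  0.08362593 -1.47704081] [[-0.2, 0.4], [0.5, -0.3], [-0.3, -0.4], [0.0, 0.3]]
packet in box -0.13515164786615474 -0.0031334830951792424 -0.14423627480729673
```

```bash
cat >> h.py <<'E'
from scipy.spatial.transform import Rotation as Ro
import pickle
def pos(p,x,z,y=0): return w(p,[[x,y,z]])[0]
def ori(p,sg):
    c,s=np.cos(p[2]),np.sin(p[2]);X=np.array([c,s,0]);Y=np.array([-s,c,0])
    return Ro.from_matrix(np.c_[[0,0,-1],-sg*X,sg*Y]).as_euler('xyz',degrees=True)
E
python3 -W ignore - <<'E'
from h import *
from rig import env
d=pickle.load(open("d0.pkl","rb"));t,s=d["top"],d["side"]
B=np.array([[-.195,.11,.085],[0,.11,.085],[0,-.11,.085],[-.195,-.11,.085]])
ut=crop([(40,170),(367,88),(473,452),(137,542)],(255,115),4.7)
us=crop([(360,43),(172,322),(40,130)],(250,190),4)
def res(p): return np.concatenate([(proj(t,w(p,B))-ut).ravel(),.78*(proj(s,w(p,B[[0,2,3]]))-us).ravel()])
r=least_squares(res,[.6,-.05,-1.3]);p=r.x;print(p,r.fun.round(1))
q=pickle.load(open("p.pkl","rb"))[1];pickle.dump((p,q),open("p.pkl","wb"))
c,sn=np.cos(p[2]),np.sin(p[2]);dl=q[:2]-p[:2]
print(c*dl[0]+sn*dl[1],-sn*dl[0]+c*dl[1],q[2]-p[2])
for sg in(1,-1):
  for x,z in((-.183,.25),(-.183,.113),(-.005,.113)):
    j=env.inverse_kinematics(pos(p,x,z),ori(p,sg));print(sg,x,pos(p,x,z).round(3),None if j is None else np.round(j,1))
E
```

```text
[ 0.59854551 -0.04941332 -1.34066652] [ 0.1 -0.1  0.2 -0.4  0.6 -0.3 -0.1 -0.7 -0.8 -0.5 -0.6 -0.  -0.3 -0.5]
-0.13756886045026476 -0.003958057804990464 -0.1363742898301492
1 -0.183 [0.557 0.129 0.25 ] [ 6.4 23.  96.  -0.  61.  -6.8]
1 -0.183 [0.557 0.129 0.113] [  6.4  32.6 103.9  -0.   43.4  -6.8]
1 -0.005 [ 0.597 -0.045  0.113] [-10.6  34.4  99.9  -0.   45.7 -23.8]
-1 -0.183 [0.557 0.129 0.25 ] None
-1 -0.183 [0.557 0.129 0.113] None
-1 -0.005 [ 0.597 -0.045  0.113] None
```

```bash
python3 -W ignore - <<'E'
from h import *
from rig import env
p,q=pickle.load(open("p.pkl","rb"));o=ori(p,1)
env.move_gripper(0.53)
env.move_ptp(pos(p,-.184,.25),o)
env.line_to(pos(p,-.184,.113),feed=.12)
print(env.get_time_s(),env.get_wrist_force().round(2))
env.line_to(pos(p,-.07,.113),feed=.05)
print(env.get_time_s(),env.get_wrist_force().round(2),env.get_eef_pos()-pos(p,-.07,.113),env.get_width())
d={n:env.get_image(n) for n in("top","side")};pickle.dump(d,open("d1.pkl","wb"))
a=cv2.resize(d["top"]["frame"][115:240,255:425],None,fx=2.35,fy=2.35,interpolation=2)
b=cv2.resize(d["side"]["frame"][190:340,250:420],None,fx=2.35,fy=2.35,interpolation=2)
a=cv2.copyMakeBorder(a,0,b.shape[0]-a.shape[0],0,0,0)
cv2.imwrite("pics/m1.png",np.hstack([a,b])[:,:,::-1])
E
```

```text
4.5583 [ 0.1  -0.46 -0.18]
6.9917 [ 0.78 -0.78  0.11] [7.55928275e-06 9.04590865e-05 3.85158057e-05] 0.5322673379981874
```

View pics/m1.png

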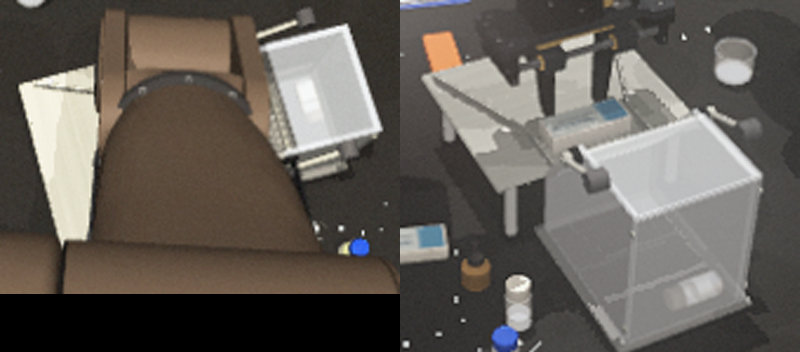

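Side view: the packet is square against both fingertips and between the rails, with top corners at about (540,122), (622,98), (634,118), (548,142). Next I push it to the lip in small final steps.

```bash
python3 -W ignore - <<'E'
from h import *
from rig import env
p,q=pickle.load(open("p.pkl","rb"))
d=pickle.load(open("d1.pkl","rb"))
Q=np.array([[-.017,.0425,.103],[.017,.0425,.103],[.017,-.0425,.103],[-.017,-.0425,.103]])
L=Q+[-.043,0,0]; print((((proj(d["side"],w(p,L))-[250,190])*2.35)+[400,0]).round(0).tolist())
env.line_to(pos(p,-.008,.113),feed=.04)
env.dwell(.2)
print(env.get_time_s(),env.get_wrist_force().round(2))
d={n:env.get_image(n) for n in("top","side")};pickle.dump(d,open("d2.pkl","wb"))
b=cv2.resize(d["side"]["frame"][190:340,250:420],None,fx=4,fy=4,interpolation=2)
cv2.imwrite("pics/m2.png",b[:,:,::-1])
E
```

```text
[[614.0, 94.0], [630.0, 113.0], [552.0, 137.0], [536.0, 117.0]]
8.9917 [ 0.47  0.26 -0.29]
```

View pics/m2.png

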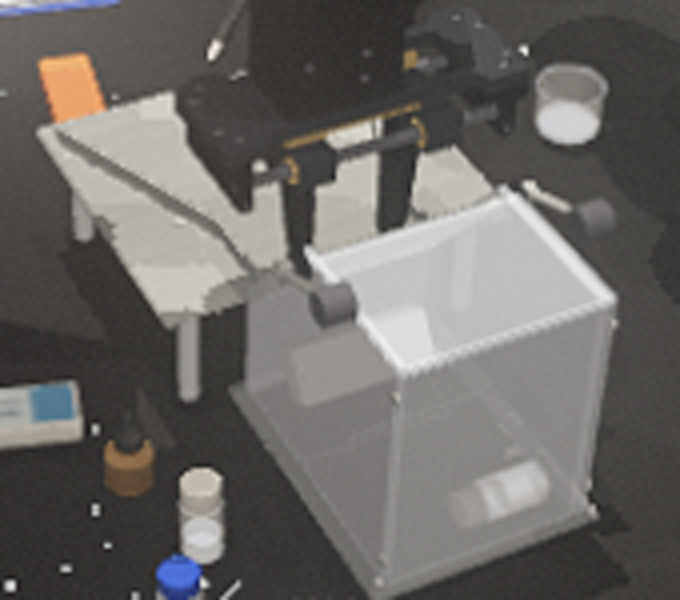

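The packet is tilted below the lip at about (360,355), either falling or hanging. I'll wait a moment and look again.

```bash
python3 -W ignore - <<'E'
from h import *
from rig import env
env.dwell(.6)
d={n:env.get_image(n) for n in("top","side")};pickle.dump(d,open("d3.pkl","wb"))
b=cv2.resize(d["side"]["frame"][190:340,250:420],None,fx=4,fy=4,interpolation=2)
cv2.imwrite("pics/m3.png",b[:,:,::-1])
E
```

```text
(no output)
```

View pics/m3.png

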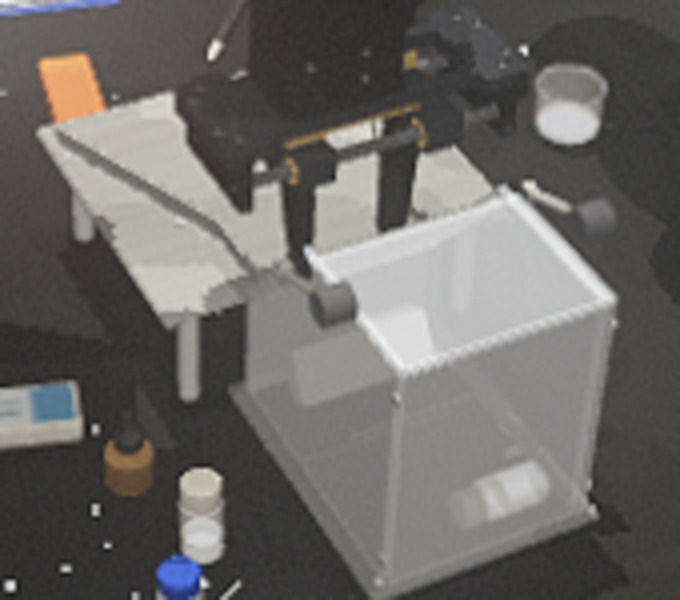

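```bash
python3 -W ignore - <<'E'
from h import *
p,q=pickle.load(open("p.pkl","rb"));d=pickle.load(open("d3.pkl","rb"))["side"]
def P(L): return ((proj(d,w(p,L))-[250,190]+.5)*4-.5).round(0).tolist()
for n,x0,x1,z in(("floor",.005,.039,.030),("on lip",.002,.036,.103),("lip bottom",.002,.036,.085),("floor base",.005,.039,.012)):
    print(n,P([[x0,.0425,z],[x1,.0425,z],[x1,-.0425,z],[x0,-.0425,z]]))
print("roof/hinge",P([[.06,.055,.155],[.06,-.055,.155]]),"box floor",P([[0,.055,.012],[.154,.055,.012],[.154,-.055,.012],[0,-.055,.012]]))
f=lambda a:[[.06-.088*np.sin(a),s*.052,.155-.088*np.cos(a)] for s in(1,-1)]
for a in(40.4,20,0,-20):print("flap edge open",40.4-a,P(f(np.radians(a))))
b=cv2.resize(d["frame"][240:320,305:395],None,fx=8,fy=7,interpolation=2)
b=cv2.convertScaleAbs(b,alpha=1.6,beta=-60)
cv2.imwrite("pics/m4.png",b[:,:,::-1])
E
```

```text
floor [[413.0, 323.0], [443.0, 359.0], [310.0, 404.0], [282.0, 366.0]]
on lip [[418.0, 222.0], [449.0, 258.0], [311.0, 302.0], [283.0, 264.0]]
lip bottom [[416.0, 247.0], [447.0, 283.0], [310.0, 327.0], [282.0, 289.0]]
floor base [[411.0, 346.0], [441.0, 382.0], [309.0, 427.0], [282.0, 389.0]]
roof/hinge [[499.0, 203.0], [314.0, 261.0]] box floor [[426.0, 334.0], [568.0, 509.0], [388.0, 576.0], [258.0, 390.0]]
flap edge open 0.0 [[432.0, 239.0], [267.0, 291.0]]
flap edge open 20.4 [[454.0, 289.0], [289.0, 342.0]]
flap edge open 40.4 [[481.0, 328.0], [314.0, 384.0]]
flap edge open 60.4 [[511.0, 355.0], [341.0, 413.0]]
```

View pics/m4.png

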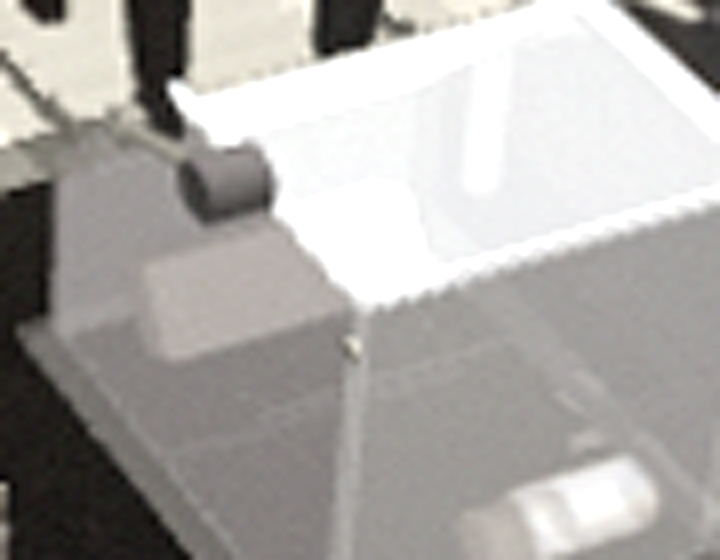

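The packet's outline, about (290,350), (300,405), (435,345), (425,308), matches it standing on edge on the box floor against the front wall. If it hung from the lip it would show at about row 290. Now I withdraw.

```bash
python3 -W ignore - <<'E'
from h import *
from rig import env
p,q=pickle.load(open("p.pkl","rb"))
env.line_to(pos(p,-.13,.113),feed=.08)
env.line_to(pos(p,-.13,.25),feed=.15)
env.move_ptp([.143,.608,.237],[174.485,89.944,-108.738])
env.dwell(.3)
d={n:env.get_image(n) for n in("top","side")};pickle.dump(d,open("d4.pkl","wb"))
print(env.get_time_s(),env.get_wrist_force().round(2))
a=cv2.resize(d["top"]["frame"][115:275,255:425],None,fx=2.35,fy=2.35,interpolation=2)
b=cv2.resize(d["side"]["frame"][190:360,220:420],None,fx=2,fy=2.2,interpolation=2)
h=max(len(a),len(b));f=lambda m:cv2.copyMakeBorder(m,0,h-len(m),0,0,0)
cv2.imwrite("pics/m5.png",np.hstack([f(a),f(b)])[:,:,::-1])
d0=pickle.load(open("d0.pkl","rb"))
for n in d:
    m=(cv2.absdiff(cv2.GaussianBlur(d[n]["frame"],(3,3),0),cv2.GaussianBlur(d0[n]["frame"],(3,3),0)).max(2)>30).astype(np.uint8)
    print(n,[tuple(s) for s in cv2.connectedComponentsWithStats(m)[2][1:].tolist() if s[4]>5])
E
```

```text
15.35 [-0.15  0.04  1.16]
top [(342, 161, 2, 6, 8), (286, 168, 16, 13, 133), (344, 169, 7, 19, 33), (302, 185, 1, 6, 6), (290, 186, 4, 12, 21), (291, 192, 14, 10, 34), (409, 221, 3, 4, 6), (20, 343, 59, 23, 282), (19, 349, 8, 6, 27), (48, 359, 19, 7, 69), (80, 358, 4, 5, 12), (86, 361, 5, 13, 42), (56, 391, 4, 3, 7)]
side [(142, 68, 5, 4, 11), (143, 73, 4, 3, 8), (140, 76, 5, 23, 60), (135, 80, 3, 5, 11), (123, 90, 20, 23, 203), (292, 211, 35, 13, 232), (291, 220, 37, 11, 187)]
```

View pics/m5.png

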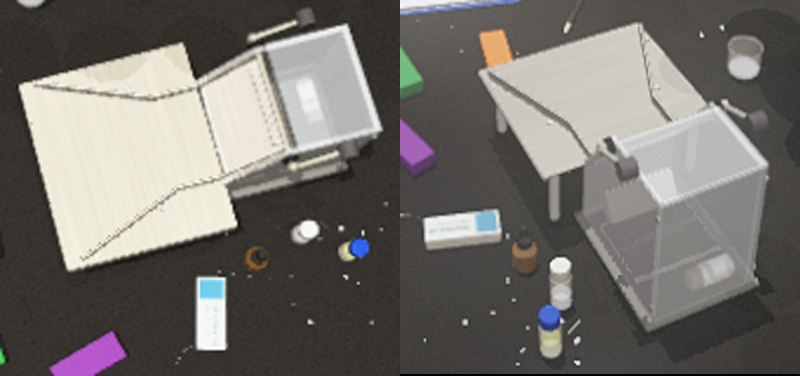

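The tray is empty and the packet is visible in the box at about (640,195), with the bystanders in place. The image difference shows small changes at the flap edge, about (345,175), and near vial_b, about (410,222). I'll compare those two spots enlarged.

```bash
python3 -W ignore - <<'E'
from h import *
from rig import env
env.dwell(.3)
d={n:env.get_image(n) for n in("top","side")};print(env.get_time_s())
d0=pickle.load(open("d0.pkl","rb"))
g=lambda D:np.vstack([cv2.resize(D["top"]["frame"][135:230,330:418],(390,300),interpolation=2),cv2.resize(D["side"]["frame"][235:310,295:393],(390,300),interpolation=2)])
cv2.imwrite("pics/m6.png",np.hstack([g(d0),g(d)])[:,:,::-1])
E
```

```text
15.75
```

View pics/m6.png

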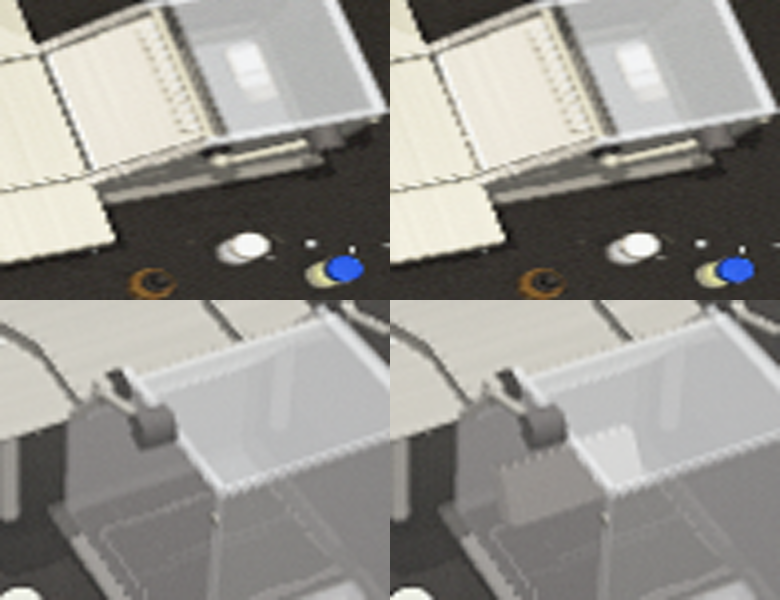

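Flap counterweights and bystanders are unchanged. The gap line at the lip only looks lighter, as expected with the white packet standing right below it. The packet is on the box floor. Handing in.

```bash
python3 -c "
from rig import env
env.job_done();print(env.get_time_s())"
```

```text
the job is handed in; nothing more can be done
the job is handed in; nothing more can be done
```

The packet is in the waste box, the flap looks shut behind it, and I handed the job in at about 16 s on the robot's clock.

I located the tray and packet from the camera images and half-closed the fingers to fit between the rails. I then pushed the packet at 4–5 cm/s until its rear side was about 2 mm past the lip. It dropped without a further push, and I drew the fingers back and moved the arm clear.

**Packet:** the side view shows it standing on edge on the box floor, leaning against the front wall rather than lying flat. Its outline is about 10 px (in the 4× crop) from where a packet standing there would project.

**Flap:** the counterweights are back at their starting position. The gap line at the lip looks fainter than before. I put that down to the white packet now standing below it, but I did not confirm it separately.

**Bystanders:** they look unmoved in the before-and-after pictures. An automatic image difference flagged six pixels near vial_b, and an enlarged comparison showed no visible movement there.

**Forces:** the wrist forces I read before, during and after the push were about 1 N.

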